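# Clear the stoppering bench: sort the last bottles and pull the bottle shoe for washing

### The arm

A 7-joint arm with a two-finger parallel gripper is mounted at the origin on a cart in front of the work surface, level with it; the furniture and walls round the work are solid. World frame = base frame: x ahead of the robot, y to its left, z up, the work surface at z = 0. Lengths are in mm, angles in degrees, forces in N, time in s.
With the tool pointing down it reaches from about 400 to 750 mm from the base axis. Payload 19.5 kg.
Tool frame: the origin (TCP) lies between the finger pads; the fingertips stand 19 mm ahead of it and the grasp point (between the pads) is the TCP; z points along the fingers, y is the line along which they close (so a half turn about z gives the same grasp; the last joint's range is limited). The gripper opens to 85 mm and grips with 20 to 120 N. Pads are 22 mm wide; open, the fingers measure 114 mm over their backs; the gripper's body (76 mm by 85 mm) begins 54 mm behind the grasp point. The pads swing forward as they close: fully open they stand 13 mm farther back than shut.
Start: joints at [68.256, 40.479, -1.581, 85.061, 1.261, 54.483, -4.326], TCP at [190.555, -542.481, 250.268] pointing down, gripper open.
Joint ranges: [-155.06, 155.06], [-18.47, 123.98], [-90, 86.84], [0, 140.48], [-83.41, 263.41], [0, 116], [-161.91, 161.91]. Speed limits (degrees/s): [108.29, 108.29, 147.25, 147.25, 172.46, 172.46, 172.46].

### API

Orientations are given as [roll, pitch, yaw] about the fixed x, y, z axes, in that order (R = Rz(yaw) Ry(pitch) Rx(roll)).
In Python, from bench import ctrl, open_jaws, gripper_close, viewer, finder, telemetry gives the robot as it stands. Calls block until the motion is done:
- ctrl.reach(position, orientation): joint-space move of the TCP to a pose.
- ctrl.movel(position, rotation=None, max_speed=150, guard=None): straight line of the TCP; rotation=None keeps the orientation; max_speed is the mean speed in mm/s. With guard (N) it stops when the force on the tool has changed by that much, and returns True; else False.
- ctrl.goto_joints(angles): joint-space move.
- open_jaws() and gripper_close(strength=None): open the fingers fully, or close them until they stop; strength is the grip in N (None keeps the last).
- ctrl.sleep(seconds).
- ctrl.ik(position, orientation): joint angles nearest the present ones, or None.
- viewer.grab_frame(name): name is "side" or "top"; returns the picture (420x560x3 uint8, red, green, blue); there is no depth.
- viewer.calibration(name): a dict with "fx", "fy", "cx", "cy" (pixels), "xyz" and "orientation" of the camera in the world. Camera axes: x right, y up, looking along -z (the intrinsics and any distortion apply to the point x, -y, -z); pixel columns grow to the right and rows downward; lengths in mm; the calibration is good to about 2 mm. A picture is of the moment at which its call begins. calibration takes no time and is no camera call.
A pose or a line that the arm cannot do raises ctrl.PlanningError and nothing moves.
- ctrl.finish_job(): hands the job in; it is judged then, once.
Trained networks look in the newest picture that a camera, given by its name, has taken for a name from the list of things; names that differ only in an ending like _2 or _b are one class to them, and where a whole thing is asked for, a point or a joint stands for the part that bears it (a point fixed in the world has none). Each returns a list of dicts, best first, with "p" (0 to 1); they miss things now and then, are a little off and sometimes report something else, mostly with a low value. They report only what shows in the picture. A call takes as long as a camera call.
- finder.boxes_of(label, camera): "box" ([centre column, centre row, width, height] in pixels, round what is visible of it).
- finder.masks_of(label, camera): "region" (420x560 bool, what is visible of it) and "box" ([centre column, centre row, width, height] in pixels, round what is visible of it).
- finder.place_of(label, camera): "centre" ([row, column] in pixels: a listed point, or the origin of a listed thing).
Readings, each from a call of its own:
- telemetry.read_clock(): time.
- telemetry.read_qpos(): joint angles.
- telemetry.read_joint_vel(): joint speeds.
- telemetry.read_effort(): joint torques, N m.
- telemetry.read_position(): TCP position.
- telemetry.read_eef_rot(): TCP orientation.
- telemetry.read_force(): force on the tool from outside, world axes, zero at the start.
- telemetry.read_torque(): the same for the moment, N m.
- telemetry.read_finger_gap(): finger opening in mm.
- telemetry.read_gripper_force(): force on a finger pad.
Only numpy, scipy, OpenCV 4.12 (cv2) and the standard library are available. Lean on these libraries where they do the work, as an engineer would, in place of code of your own. Each camera call takes 0.05 s, during which the arm holds its last target. There are 200 camera calls.

### The job

Clear the stoppering bench after the run: set each of the three loose glass bottles (one open, one with a cotton stopper, one with a plastic cap) gently and upright into the empty bay of the carrier that already holds a bottle of the same kind. Once the stoppered bottle is off the stand and in its carrier, draw the empty bottle shoe by its steel pull tab straight and level out of the stand's channel and lay it flat in the aluminium wash tray. Keep the bottles upright and the shoe level all the way; let go of everything at the end.

Things in the scene. Friction and masses are not known exactly. Their poses are not given: they have to be found in the camera images.
- bottle_open: Round clear glass bottle with brown grain, about 0.35 kg: body 66 mm across up to z = 88 mm, shoulder 49 mm across up to 112, neck 31 mm across from 112 to 146 (a good grip from above). Origin: centre of its underside, z up. Open: bare neck, 146 mm high in all. Starts on the table.
- bottle_stoppered: Round clear glass bottle with brown grain, about 0.35 kg: body 66 mm across up to z = 88 mm, shoulder 49 mm across up to 112, neck 31 mm across from 112 to 146 (a good grip from above). Origin: centre of its underside, z up. Ragged cotton plug in its mouth, no cap: 177 mm high in all. Starts in the shoe's ring on the stand, foot 18 mm above the table; the ring rises 12 mm round its foot.
- bottle_capped: Round clear glass bottle with brown grain, about 0.35 kg: body 66 mm across up to z = 88 mm, shoulder 49 mm across up to 112, neck 31 mm across from 112 to 146 (a good grip from above). Origin: centre of its underside, z up. Hard plastic cup-shaped cap, 38 mm across, over its mouth: 176 mm high in all. Starts on the table.
- carrier_open: Cream slatted plastic carrier, fixed, 96 (x) by 186 (y) by 55 mm high, on a plywood board. Origin: centre of its underside. Two bays about 86 mm square, floor 4 mm above the origin, divider top at 40 mm. The bay at y = +45 mm holds a bare open bottle for good (same size as the loose one); the bay at y = -45 mm, x = 0, is empty: place for the open bottle.
- carrier_stoppered: Cream slatted plastic carrier, fixed, 96 (x) by 186 (y) by 55 mm high, on a plywood board. Origin: centre of its underside. Two bays about 86 mm square, floor 4 mm above the origin, divider top at 40 mm. The bay at y = +45 mm holds a bottle with a cotton stopper for good (same size as the loose one); the bay at y = -45 mm, x = 0, is empty: place for the stoppered bottle.
- carrier_capped: Cream slatted plastic carrier, fixed, 96 (x) by 186 (y) by 55 mm high, on a plywood board. Origin: centre of its underside. Two bays about 86 mm square, floor 4 mm above the origin, divider top at 40 mm. The bay at y = +45 mm holds a bottle with a plastic cap for good (same size as the loose one); the bay at y = -45 mm, x = 0, is empty: place for the capped bottle.
- wash_tray: Shallow aluminium tray, fixed on the plywood board: 134 (x) by 206 (y) mm, rim 31 mm high, inside 128 by 200 mm, floor 3 mm above the origin (centre of its underside). The shoe lies in it with its long side along the tray's y, either way round.
- stand: Dark green stand bolted to the table, 112 (x) by 134 (y) mm. Level channel along x, open at the front (-x, front face at x = -50 mm), closed at the back; floor 8 mm above the origin, walls 95 mm apart. Two steel strips 84 mm apart, z = 20 to 27 mm (screws to 31), overhang the shoe's edges. Origin: on the table under the shoe's ring when the shoe is home.
- shoe: White plastic slide, 0.15 kg, home in the stand with 1.5 mm play, same axes; light drag, free after 100 mm towards -x. Origin: underside of its plate below the ring. Plate x, y = +-50, +-46 mm, 10 thick; ring 72 mm inside, 78 outside, top z = 22; tongue 50 wide to x = -100 with upright steel pull tab: x = -97 to -87, 40 wide (y), z = 10 to 52 mm; grip it from above, closing along x.

How it is judged:
By the outcome, as a careful person would: the job done as asked, in the order asked, and still so for the second after the job is handed in, with the robot touching nothing.
It also fails if it takes over 128 s, if anything falls off the work surface, if the arm or the gripper's body presses on something with over 40 N, if the wrist force passes 120 N, or if a joint passes its speed limit or range.

## Working session

There is one attempt and no reset: what is moved stays moved. The work goes in short steps, each a Python script; the robot and the scene stay as the last script left them, time stands still between calls to the robot, and variables do not carry over. Pictures are saved under pics/ and viewed, at most 14 in all, crops included, and the job is handed in when it is done.

```bash
ls; mkdir -p pics; cat > h.py <<'E'
import numpy as np, cv2
from scipy.spatial.transform import Rotation as R
from bench import ctrl, open_jaws, gripper_close, viewer, finder, telemetry
E
python3 - <<'E'
from h import *
for n in("side","top"):
    print(n,viewer.calibration(n))
    cv2.imwrite(f"pics/{n}0.png",viewer.grab_frame(n)[:,:,::-1])
    for l in "bottle_open bottle_stoppered bottle_capped carrier_open carrier_stoppered carrier_capped wash_tray stand shoe".split():
        print(l,[(np.round(d['centre']).tolist(),round(d['p'],2)) for d in finder.place_of(l,n)][:4],[(np.round(d['box']).tolist(),round(d['p'],2)) for d in finder.boxes_of(l,n)][:4])
print(telemetry.read_clock(),telemetry.read_position(),telemetry.read_eef_rot())
E
```

```text
pics
side {'fx': 469.0472232869351, 'fy': 469.0472232869351, 'cx': 273.0446526134441, 'cy': 210.9965448921211, 'xyz': array([245.30233259, 817.57047679, 818.11791047]), 'orientation': array([  48.5811323 ,   -0.55758495, -160.42959888])}
bottle_open [([155.0, 351.0], 0.68)] [([353.0, 129.0, 20.0, 39.0], 0.82), ([249.0, 154.0, 26.0, 57.0], 0.41)]
bottle_stoppered [([182.0, 250.0], 0.86)] [([251.0, 155.0, 24.0, 53.0], 0.64)]
bottle_capped [([178.0, 341.0], 0.8)] [([346.0, 154.0, 31.0, 64.0], 0.6)]
carrier_open [([360.0, 248.0], 0.77)] [([246.0, 353.0, 82.0, 112.0], 0.6)]
carrier_stoppered [([329.0, 169.0], 0.96)] [([162.0, 325.0, 96.0, 105.0], 0.84)]
carrier_capped [([267.0, 289.0], 0.77), ([184.0, 248.0], 0.6), ([180.0, 250.0], 0.38)] [([285.0, 262.0, 65.0, 82.0], 0.91), ([216.0, 245.0, 95.0, 82.0], 0.5)]
wash_tray [([247.0, 221.0], 0.78), ([329.0, 171.0], 0.7)] [([219.0, 244.0, 92.0, 81.0], 0.77)]
stand [([182.0, 249.0], 0.72)] [([245.0, 182.0, 70.0, 40.0], 0.76)]
shoe [([180.0, 248.0], 0.58)] [([260.0, 181.0, 58.0, 20.0], 0.92)]
top {'fx': 490.59808423771125, 'fy': 490.5980842377112
[... 363 characters left out ...]
_capped [([261.0, 366.0], 0.85)] [([372.0, 263.0, 35.0, 24.0], 0.86)]
carrier_open [([247.0, 127.0], 0.71), ([186.0, 219.0], 0.36)] [([125.0, 250.0, 83.0, 44.0], 0.58)]
carrier_stoppered [([187.0, 130.0], 0.88), ([256.0, 419.0], 0.61)] [([124.0, 187.0, 81.0, 43.0], 0.96)]
carrier_capped [([249.0, 226.0], 0.67)] [([222.0, 248.0, 77.0, 47.0], 0.8)]
wash_tray [([187.0, 220.0], 0.78), ([172.0, 319.0], 0.41)] [([220.0, 184.0, 85.0, 55.0], 0.58)]
stand [([263.0, 366.0], 0.61), ([174.0, 319.0], 0.21)] [([320.0, 166.0, 54.0, 49.0], 0.65)]
shoe [([171.0, 322.0], 0.92)] [([321.0, 181.0, 36.0, 55.0], 0.9)]
1.9 [ 190.56869143 -542.47764974  250.27798671] [-1.79994495e+02 -1.95313498e-03  1.93515495e+01]
```

```bash
cat >> h.py <<'E'
import os
def ray(cam,row,col):
    c=viewer.calibration(cam); d=np.array([(col-c['cx'])/c['fx'],-(row-c['cy'])/c['fy'],-1])
    d=R.from_euler('xyz',c['orientation'],degrees=True).apply(d); return np.array(c['xyz']),d/np.linalg.norm(d)
def proj(cam,p):
    c=viewer.calibration(cam); q=R.from_euler('xyz',c['orientation'],degrees=True).inv().apply(np.array(p)-c['xyz'])
    return np.stack([c['cx']+c['fx']*q[...,0]/-q[...,2], c['cy']-c['fy']*q[...,1]/-q[...,2]],-1)
def plane(cam,row,col,z):
    o,d=ray(cam,row,col); return o+d*(z-o[2])/d[2]
def tri(r1,r2):
    (o,d),(p,e)=r1,r2; s=np.linalg.lstsq(np.stack([d,-e],1),p-o,rcond=None)[0]
    a,b=o+s[0]*d,p+s[1]*e; return (a+b)/2,np.linalg.norm(a-b)
E
python3 - <<'E'
from h import *
S=dict(bottle_open=(155,351),bottle_stoppered=(182,250),bottle_capped=(178,341),carrier_open=(360,248),carrier_stoppered=(329,169),carrier_capped=(267,289),wash_tray=(247,221),stand=(182,249),shoe=(180,248))
T=dict(bottle_open=(254,417),bottle_stoppered=(173,321),bottle_capped=(261,366),carrier_open=(247,127),carrier_stoppered=(187,130),carrier_capped=(249,226),wash_tray=(187,220),stand=(174,319),shoe=(171,322))
for k in S:
    p,e=tri(ray('side',*S[k]),ray('top',*T[k])); print(k,p.round(),round(e,1),plane('side',*S[k],0).round(),plane('top',*T[k],0).round())
for n in('side','top'):
    i=cv2.imread(f'pics/{n}0.png')
    b=(100,85,390,400) if n=='side' else (70,130,450,300)
    i=i[b[1]:b[3],b[0]:b[2]]; f=min(800/i.shape[1],600/i.shape[0]); cv2.imwrite(f'pics/{n}0c.png',cv2.resize(i,None,fx=f,fy=f,interpolation=cv2.INTER_CUBIC)); print(n,f)
E
```

```text
bottle_open [ 416. -392.   -5.] 8.0 [ 411. -385.    0.] [ 420. -390.    0.]
bottle_stoppered [ 644. -142.   10.] 3.7 [ 651. -153.    0.] [ 644. -143.    0.]
bottle_capped [ 409. -252.    8.] 6.5 [ 413. -261.    0.] [ 405. -254.    0.]
carrier_open [452. 376.  11.] 13.2 [448. 369.   0.] [458. 382.   0.]
carrier_stoppered [617. 369.  18.] 0.3 [626. 359.   0.] [620. 374.   0.]
carrier_capped [447. 116.   3.] 0.7 [448. 114.   0.] [446. 117.   0.]
wash_tray [611. 128.  22.] 2.0 [623. 109.   0.] [614. 130.   0.]
stand [ 643. -135.   15.] 7.3 [ 654. -152.    0.] [ 642. -138.    0.]
shoe [ 650. -144.   14.] 5.8 [ 660. -160.    0.] [ 650. -146.    0.]
side 1.9047619047619047
top 2.1052631578947367
```

View pics/side0c.png

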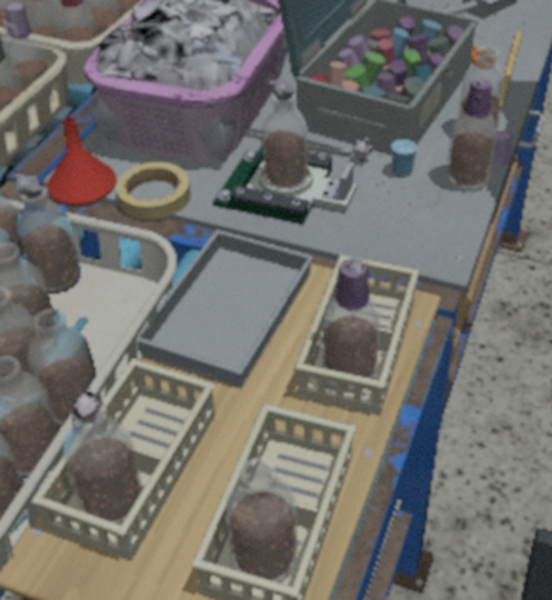

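View pics/top0c.png

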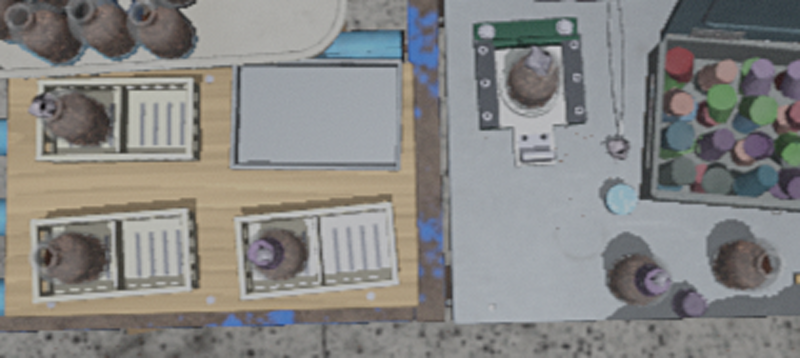

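The top view shows the three carriers and tray at left, with empty bays on the stand side. The stand with the stoppered bottle is around full-frame px (321,170), the capped bottle at (375,262), the open one at (425,255). The side view agrees. I'll zoom in to measure corners.

```bash
python3 - <<'E'
from h import *
def z(n,b,f,out):
    i=cv2.imread(f'pics/{n}0.png')[b[1]:b[3],b[0]:b[2]]; i=cv2.resize(i,None,fx=f,fy=f,interpolation=cv2.INTER_CUBIC)
    for x in range(-(-b[0]//10)*10,b[2],10):
        X=int((x+.5-b[0])*f); cv2.line(i,(X,0),(X,6 if x%50 else 14),(0,0,255),1)
        if x%20==0: cv2.putText(i,str(x),(X-10,24),0,.35,(0,0,255),1); cv2.line(i,(X,0),(X,i.shape[0]),(0,200,255),1) if x%20==0 else 0
    for y in range(-(-b[1]//10)*10,b[3],10):
        Y=int((y+.5-b[1])*f)
        if y%20==0: cv2.putText(i,str(y),(2,Y-2),0,.35,(0,0,255),1); cv2.line(i,(0,Y),(i.shape[1],Y),(0,200,255),1)
    cv2.imwrite(f'pics/{out}.png',i); print(i.shape)
z('top',(80,155,268,280),4.2,'t1'); z('top',(285,130,445,285),3.8,'t2')
z('side',(110,210,335,400),3.1,'s1'); z('side',(210,100,375,205),4.8,'s2')
E
```

```text
(525, 790, 3)
(589, 608, 3)
(589, 698, 3)
(504, 792, 3)
```

View pics/t1.png

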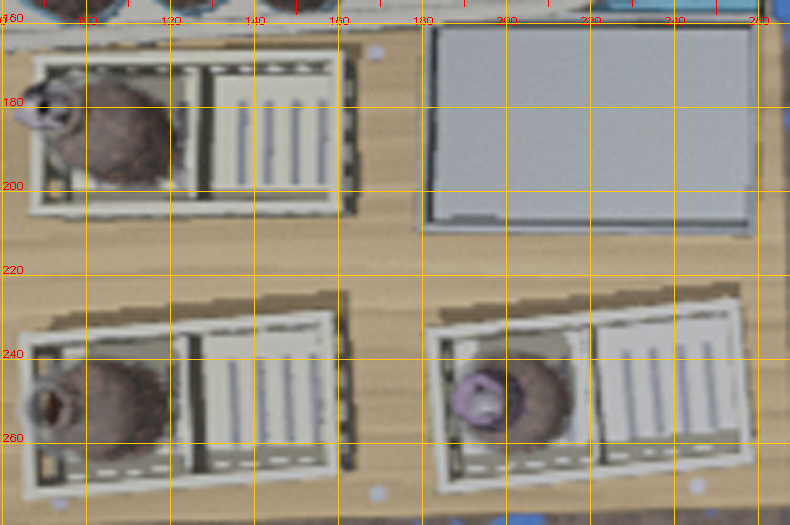

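View pics/t2.png

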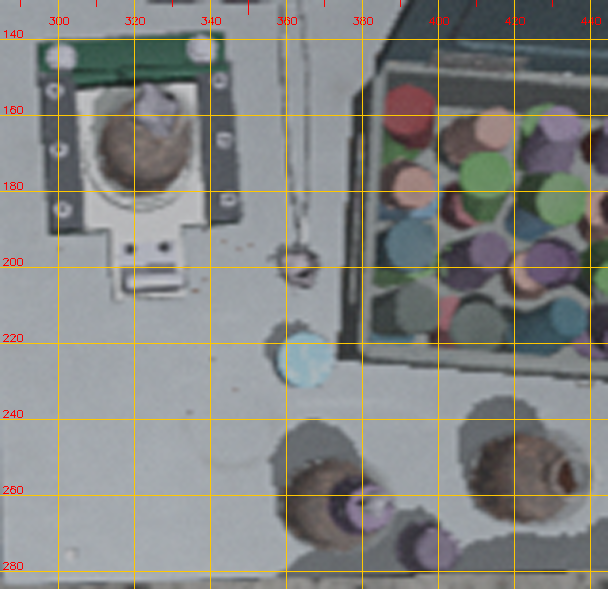

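View pics/s1.png

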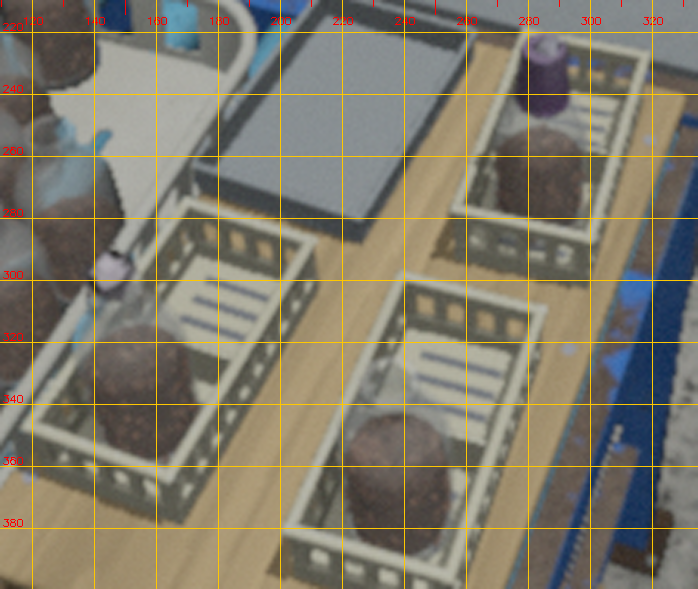

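View pics/s2.png

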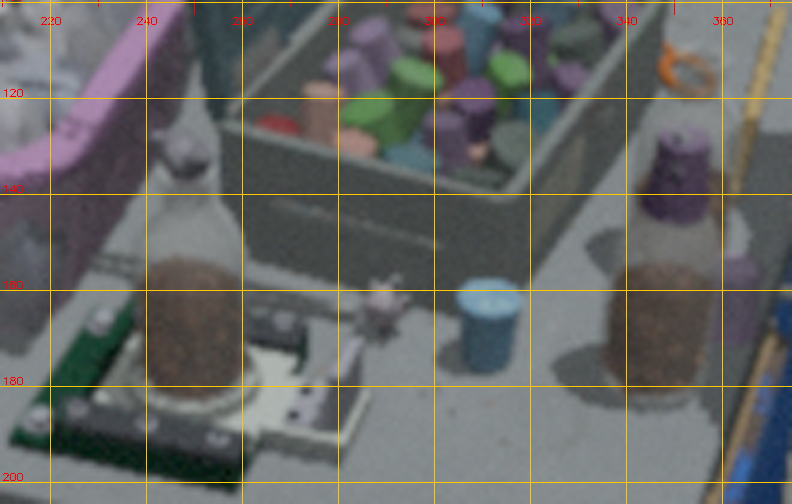

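Corners read from t1, t2, s1 and s2: each carrier's four rim corners, the tray's, and the stand and tongue corners. Next I'll fit the poses by least squares over both views.

```bash
cat > fit.py <<'E'
from h import *
from scipy.optimize import least_squares
def T1(*p): return [(80+x/4.2-.5,155+y/4.2-.5) for x,y in p]
def T2(*p): return [(285+x/3.8-.5,130+y/3.8-.5) for x,y in p]
def S1(*p): return [(110+x/3.1-.5,210+y/3.1-.5) for x,y in p]
def S2(*p): return [(210+x/4.8-.5,100+y/4.8-.5) for x,y in p]
def fit(name,mt,t,ms,s,x0):
    def w(p,m): return R.from_euler('z',p[3],degrees=True).apply(m)+p[:3]
    f=lambda p: np.concatenate([(proj('top',w(p,np.array(mt,float)))-t).ravel(),(proj('side',w(p,np.array(ms,float)))-s).ravel()])
    r=least_squares(f,x0,x_scale=[10,10,10,1],loss='soft_l1'); print(name,r.x.round(1),'res',f(r.x).reshape(-1,2).round(1).tolist()); return r.x
def rect(a,b,z): return [(a,b,z),(-a,b,z),(a,-b,z),(-a,-b,z)] # TL BL TR BR
C=rect(48,93,55)
fit('c_stop',C,T1((37,55),(32,213),(340,50),(340,213)),C,S1((22,430),(165,475),(187,200),(316,240)),[617,369,10,0])
fit('c_open',C,T1((22,337),(27,498),(334,312),(337,473)),C,S1((285,530),(450,575),(400,275),(546,308)),[450,376,10,0])
fit('c_cap',C,T1((430,328),(441,492),(738,299),(751,462)),C,S1((452,210),(597,240),(523,33),(648,55)),[447,116,10,0])
C=rect(67,103,31)
fit('tray',C,T1((430,25),(418,230),(757,25),(752,235)),C,S1((193,165),(360,230),(328,-8),(478,30)),[615,128,10,0])
fit('stand',[(-50,67,27),(-50,-67,27),(-100,25,18),(-100,-25,18)],T2((50,236),(241,222),(116,300),(184,291)),
 [(62,67,0),(-50,67,0),(-100,25,8),(-100,25,18),(-100,-25,18)],S2((10,442),(237,494),(340,464),(342,435),(370,395)),[645,-140,0,0])
for n,t,s in(('cap',T2((372,510))[0],S2((685,137))[0]),('open',T2((568,475))[0],(354.1,113.4)),('stop',T2((155,105))[0],S2((185,155))[0])):
    p,e=tri(ray('side',s[1],s[0]),ray('top',t[1],t[0])); print(n,p.round(1),round(e,1))
for c,z in((382.4,263.7),176),((434,254.5),146): print(plane('top',c[1],c[0],z).round(1))
E
python3 fit.py
```

```text
c_stop [613.9 369.7  12.1  -1.3] res [[0.1, -0.3], [-0.0, -0.9], [-0.2, 0.6], [-0.9, -1.2], [0.9, -1.5], [0.9, 1.3], [-0.1, -0.0], [-0.4, 0.1]]
c_open [447.7 373.1  11.9   2.8] res [[0.2, -0.4], [0.3, -0.8], [-1.3, 0.2], [-0.1, -0.3], [0.5, -0.3], [0.4, 0.9], [0.4, -0.8], [-0.5, 0.1]]
c_cap [446.5 125.   10.7   4.2] res [[-0.0, 0.8], [0.4, -0.4], [-0.5, 0.4], [-0.0, -0.6], [0.6, 0.1], [-1.3, 0.2], [0.5, -0.6], [-0.1, -0.1]]
tray [613.9 126.4   9.3  -2.7] res [[-0.4, -1.8], [0.3, -0.0], [-0.1, -0.3], [-0.2, 0.4], [0.2, 0.2], [0.5, -2.7], [-0.2, 0.1], [0.2, 1.8]]
stand [ 648.1 -143.6    1.1    0.8] res [[-0.1, -2.1], [0.5, -0.4], [-0.9, -0.4], [0.1, 1.3], [8.3, 1.9], [-0.6, -0.1], [0.5, -1.6], [0.2, 1.6], [-0.1, -0.8]]
cap [ 400.6 -262.2  167.6] 1.5
open [ 419.2 -390.9  138.6] 2.4
stop [ 649.6 -139.6  174. ] 4.9
[ 400.1 -260.6  176. ]
[ 418.  -388.9  146. ]
```

```bash
cat >> fit.py <<'E'
print('---')
for h in(20,27,35,45):
    B=[(-50,67,27),(-50,-67,27),(-100,25,18),(-100,-25,18),(62,67,h),(62,-67,h)]
    b=T2((50,236),(241,222),(116,300),(184,291),(38,44),(224,32))
    p=fit(h,B,b,[(-50,67,0),(-100,25,8),(-100,25,18),(-100,-25,18)],S2((237,494),(340,464),(342,435),(370,395)),[645,-140,0,3])
# tab top centre & ring from top view
t=T2((153,274))[0]; print('tab',plane('top',t[1],t[0],60).round(1), 'pred',(p[:3]+R.from_euler('z',p[3],degrees=True).apply([-92,0,60])).round(1))
E
python3 fit.py | sed -n '/---/,$p'
python3 - <<'E'
from h import *
i=cv2.imread('pics/top0.png'); f=7; b=(288,132,355,214)
i=cv2.resize(i[b[1]:b[3],b[0]:b[2]],None,fx=f,fy=f,interpolation=cv2.INTER_CUBIC)
j=cv2.imread('pics/side0.png'); c=(205,125,295,207); j=cv2.resize(j[c[1]:c[3],c[0]:c[2]],None,fx=3.6,fy=f/1,interpolation=cv2.INTER_CUBIC) if 0 else cv2.resize(j[c[1]:c[3],c[0]:c[2]],None,fx=3.6,fy=3.6,interpolation=cv2.INTER_CUBIC)
P=np.array([648,-143.6,0]);A=R.from_euler('z',3,degrees=True)
def dr(im,cam,b,f,pts,col):
    q=((proj(cam,A.apply(np.array(pts,float))+P)-b[:2]+.5)*f).astype(int); cv2.polylines(im,[q.reshape(-1,1,2)],True,col,1)
for im,cam,bb,ff in((i,'top',b,f),(j,'side',c,3.6)):
    dr(im,cam,bb,ff,[(-50,67,27),(62,67,27),(62,-67,27),(-50,-67,27)],(0,0,255))
    dr(im,cam,bb,ff,[(-50,67,0),(62,67,0),(62,-67,0),(-50,-67,0)],(255,0,0))
    dr(im,cam,bb,ff,[(-50,25,18),(-100,25,18),(-100,-25,18),(-50,-25,18)],(0,255,0))
    dr(im,cam,bb,ff,[(-97,20,60),(-87,20,60),(-87,-20,60),(-97,-20,60)],(0,255,255))
    th=np.linspace(0,6.28,60); dr(im,cam,bb,ff,np.c_[39*np.cos(th),39*np.sin(th),0*th+30],(255,0,255))
H=max(i.shape[0],j.shape[0]); o=np.zeros((H,i.shape[1]+j.shape[1],3),np.uint8); o[:i.shape[0],:i.shape[1]]=i;o[:j.shape[0],i.shape[1]:]=j
cv2.imwrite('pics/ov.png',o); print(o.shape)
E
```

```text
---
20 [ 6.493e+02 -1.416e+02 -4.000e-01  2.700e+00] res [[-0.3, -1.6], [0.2, -1.6], [-0.5, -0.5], [0.5, 0.5], [-0.4, 7.9], [0.6, 7.4], [-0.3, 0.5], [0.5, -1.5], [0.1, 1.7], [-0.7, -0.8]]
27 [ 6.493e+02 -1.413e+02 -3.000e-01  2.800e+00] res [[-0.3, -1.6], [0.1, -1.7], [-0.5, -0.5], [0.5, 0.5], [-0.5, 7.3], [0.8, 6.7], [-0.3, 0.5], [0.5, -1.5], [0.2, 1.7], [-0.7, -0.8]]
35 [ 6.494e+02 -1.411e+02 -3.000e-01  3.000e+00] res [[-0.3, -1.5], [0.1, -1.8], [-0.5, -0.5], [0.5, 0.4], [-0.5, 6.7], [1.1, 5.9], [-0.3, 0.5], [0.5, -1.5], [0.2, 1.7], [-0.8, -0.8]]
45 [ 6.494e+02 -1.408e+02 -3.000e-01  3.100e+00] res [[-0.4, -1.5], [0.0, -1.9], [-0.4, -0.5], [0.5, 0.4], [-0.6, 5.9], [1.4, 5.0], [-0.2, 0.5], [0.5, -1.5], [0.2, 1.7], [-0.8, -0.8]]
tab [ 559.7 -144.8   60. ] pred [ 557.5 -145.9   59.7]
(574, 793, 3)
```

View pics/ov.png

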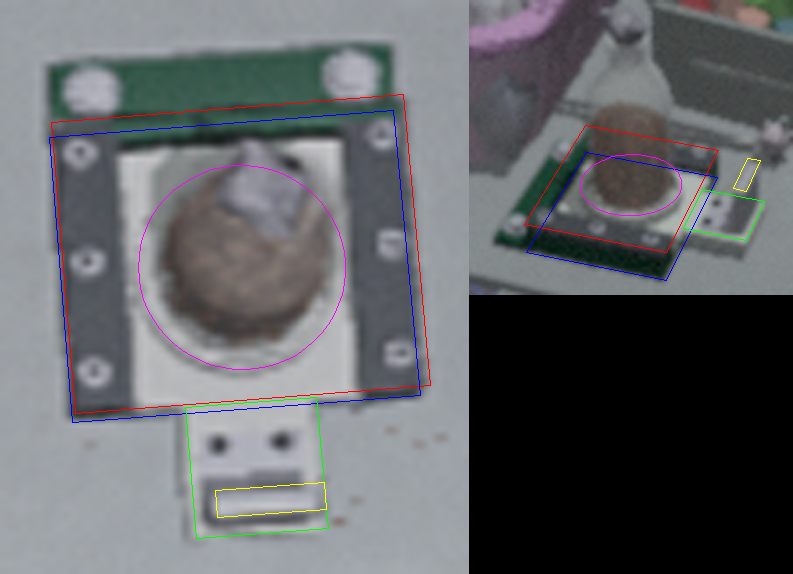

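```bash
python3 - <<'E'
from h import *
f=lambda x,y:(288+x/7-.5,132+y/7-.5)
def pl(x,y,z): c=f(x,y); return plane('top',c[1],c[0],z)
L=np.array([pl(80,152,31),pl(88,261,31),pl(94,371,31)]);Q=np.array([pl(382,135,31),pl(391,243,31),pl(399,352,31)])
print(L.round(1),Q.round(1))
for d in (L[0]-L[2],Q[0]-Q[2]): print('yaw',np.degrees(np.arctan2(d[1],d[0])))
for d in L-Q: print('yaw',np.degrees(np.arctan2(-d[0],d[1])))
print('mid',((L+Q)/2).round(1))
print('tab',pl(254,497,60), 'tabends',pl(205,495,60),pl(302,486,60),'tongue end',pl(193,535,18),pl(324,524,18))
print('front strip',pl(75,413,27),pl(420,394,27),'ring',pl(142,260,30),pl(345,260,30),pl(243,368,30))
E
```

```text
[[693.7 -83.8  31. ]
 [651.8 -85.6  31. ]
 [609.9 -86.6  31. ]] [[ 697.1 -198.1   31. ]
 [ 655.6 -199.9   31. ]
 [ 614.  -201.3   31. ]]
yaw 1.8719512590504515
yaw 2.1737764970382973
yaw 1.6929259462568254
yaw 1.885313282380332
yaw 2.0634812204347424
mid [[ 695.4 -141.    31. ]
 [ 653.7 -142.7   31. ]
 [ 612.  -143.9   31. ]]
tab [ 557.4576869  -142.24838632   60.        ] tabends [ 558.66639654 -124.37019508   60.        ] [ 561.04271295 -159.92803562   60.        ] tongue end [ 548.27197985 -122.62696346   18.        ] [ 551.14856683 -172.18885814   18.        ]
front strip [594.70653089 -79.10668347  27.        ] [ 598.45377928 -209.07517967   27.        ] ring [ 651.84425137 -105.99148549   30.        ] [ 649.76035585 -182.46105978   30.        ] [ 609.67466071 -142.61822901   30.        ]
```

The overlay shows the stand's yaw nearer 2°, and the screw rows give 1.9°. The poses now agree with each other: board about 12 mm thick, ring centre near (648.5, -143), tab near (557, -146). Before moving I'll check reachability.

```bash
python3 - <<'E'
from h import *
for yaw in(0,90,-90):
  for p in((400.5,-261.5,130),(400.5,-261.5,350),(418.5,-389.5,130),(418.5,-389.5,350),(648.5,-142,148),(648.5,-142,360),(449.8,80,146),(449.8,80,350),(449.9,328,146),(449.9,328,350),(613,324.7,146),(613,324.7,360)):
    q=ctrl.ik(p,[180,0,yaw]); print(yaw,p,None if q is None else np.round(q))
for yaw in (91.9,-88.1):
  for p,dy in(((556.5,-146,50),0),((440,-150,50),0),((440,-150,280),0),((611,75,280),85.4),((611,75,56),85.4),((617,178,280),-94.6),((617,178,56),-94.6)):
    q=ctrl.ik(p,[180,0,yaw+dy]); print(yaw,dy,p,None if q is None else np.round(q))
E
```

```text
0 (400.5, -261.5, 130) [ 27.  44.   5. 113.  -9.  23. -52.]
0 (400.5, -261.5, 350) [ 26.  26.   6.  94.  -3.  60. -57.]
0 (418.5, -389.5, 130) [ 38.  50.   4.  94.  -5.  37. -45.]
0 (418.5, -389.5, 350) [ 36.  35.   7.  75.  -4.  70. -46.]
0 (648.5, -142, 148) [  5.  56.  11.  71. -11.  54. -72.]
0 (648.5, -142, 360) [  7.  46.   7.  49.  -5.  85. -77.]
0 (449.8, 80, 146) [-22.  42.  13. 116. -22.  24. -81.]
0 (449.8, 80, 350) [ -13.   24.   -1.   98.    0.   59. -105.]
0 (449.9, 328, 146) [-57.  53.  37.  97. -42.  46. -90.]
0 (449.9, 328, 350) [ -32.   34.  -14.   78.    8.   69. -137.]
0 (613, 324.7, 146) [ -39.   61.   25.   63.  -24.   61. -104.]
0 (613, 324.7, 360) [ -31.   51.    2.   38.   -2.   91. -120.]
90 (400.5, -261.5, 130) [ 35.  44. -10. 112.  17.  25.  12.]
90 (400.5, -261.5, 350) [ 42.  26. -21.  94.  10.  62.  18.]
90 (418.5, -389.5, 130) [ 47.  50. -15.  93.  18.  39.  23.]
90 (418.5, -389.5, 350) [ 50.  36. -21.  75.  13.  72.  29.]
90 (648.5, -142, 148) [ 15.  56. -13.  70.  13.  55.  -0.]
90 (648.5, -142, 360) [ 15.  46. -17.  49.  12.  86.   3.]
90 (449.8, 80,
[... 1301 characters left out ...]
5, 280) [  8.  47. -42.  72.  31.  72.  53.]
91.9 85.4 (611, 75, 56) [  6.  63. -36.  85.  45.  48.  41.]
91.9 -94.6 (617, 178, 280) [ -24.   46.   11.   66.   -9.   68. -105.]
91.9 -94.6 (617, 178, 56) [-28.  63.  21.  79. -28.  43. -89.]
-88.1 0 (556.5, -146, 50) [  -3.   61.   29.   95.  -46.   36. -125.]
-88.1 0 (440, -150, 50) [   8.   54.   13.  118.  -51.   14. -113.]
-88.1 0 (440, -150, 280) [  -6.   33.   37.  105.  -25.   50. -135.]
-88.1 85.4 (611, 75, 280) [-15.  43.  11.  73.  -8.  64. -96.]
-88.1 85.4 (611, 75, 56) [-18.  60.  17.  86. -25.  38. -82.]
-88.1 -94.6 (617, 178, 280) [ -2.  49. -42.  65.  32.  76.  46.]
-88.1 -94.6 (617, 178, 56) [ -5.  63. -32.  79.  39.  49.  39.]
```

```bash
cat >> h.py <<'E'
D=[180,0,0]
def st(tag): print(tag,round(telemetry.read_clock(),1),np.round(telemetry.read_position(),1),'gap',round(float(telemetry.read_finger_gap()),1),'F',np.round(telemetry.read_force(),1),'pad',np.round(telemetry.read_gripper_force(),1))
def pick(x,y,z,top):
    ctrl.reach([x,y,top],D); ctrl.movel([x,y,z+60],max_speed=200); hit=ctrl.movel([x,y,z],max_speed=80,guard=8); st(f'down hit={hit}')
    gripper_close(40); st('grip'); ctrl.movel([x,y,z+35],max_speed=60); st('lift')
def place(x,y,z,top,via=()):
    p=telemetry.read_position(); ctrl.movel([p[0],p[1],top],max_speed=250)
    for v in via: ctrl.movel([*v,top],max_speed=250)
    ctrl.movel([x,y,top],max_speed=250); ctrl.movel([x,y,z+15],max_speed=200); ctrl.sleep(.3)
    hit=ctrl.movel([x,y,z-5],max_speed=20,guard=4); st(f'placed hit={hit}')
def release(top):
    p=telemetry.read_position(); open_jaws(); st('open'); ctrl.movel([p[0],p[1],p[2]+70],max_speed=120); ctrl.movel([p[0],p[1],top],max_speed=250)
E
python3 - <<'E'
from h import *
pick(400.5,-261.5,130,300)
cv2.imwrite('pics/a.png',np.vstack([viewer.grab_frame('top')[130:290,200:450],viewer.grab_frame('side')[60:220,200:450]])[:,:,::-1].repeat(2,0).repeat(2,1))
E
```

```text
down hit=False 4.8 [ 400.7 -261.6  130.4] gap 85.6 F [-0.4 -0.1 -0.4] pad 0.0
grip 5.4 [ 400.6 -261.3  130.3] gap 30.1 F [-1.2  1.7  7.9] pad 45.2
lift 6.1 [ 400.4 -261.4  164.8] gap 30.4 F [-0.4 -0.6 -3. ] pad 43.6
```

View pics/a.png

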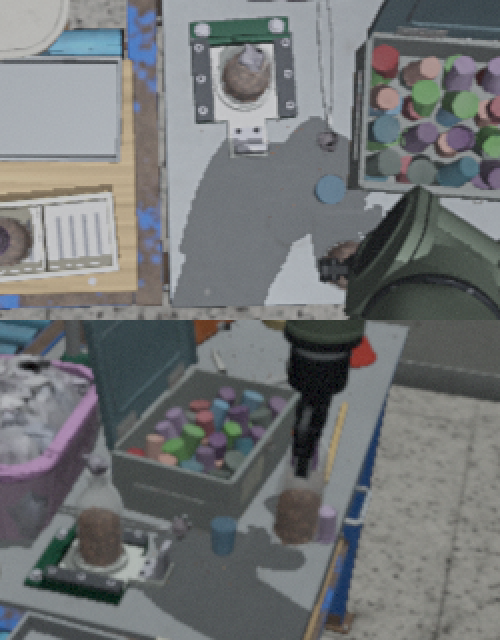

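The bottle is held by the neck (gap 30.4 mm) and hangs upright clear of the table. Next: place it.

```bash
python3 - <<'E'
from h import *
place(449.8,80.1,146,350)
E
```

```text
placed hit=True 10.7 [449.8  80.1 148.3] gap 30.1 F [-1.5  0.2 11.6] pad 47.4
```

```bash
python3 - <<'E'
from h import *
release(320)
pick(418.5,-389.5,132,300)
cv2.imwrite('pics/b.png',np.vstack([viewer.grab_frame('top')[150:290,80:450],viewer.grab_frame('side')[100:400,110:480]])[:,:,::-1])
E
```

```text
open 11.3 [449.5  80.1 148.1] gap 85.3 F [-0.2  0.4  0.2] pad 0.0
down hit=False 15.9 [ 418.6 -389.7  132.4] gap 85.6 F [0.3 0.1 0.1] pad 0.0
grip 16.4 [ 418.5 -389.7  132.1] gap 30.1 F [ 0.5 -1.3  1.3] pad 39.5
lift 17.2 [ 418.4 -389.4  166.8] gap 30.1 F [-0.4  0.3 -3.6] pad 39.7
```

View pics/b.png

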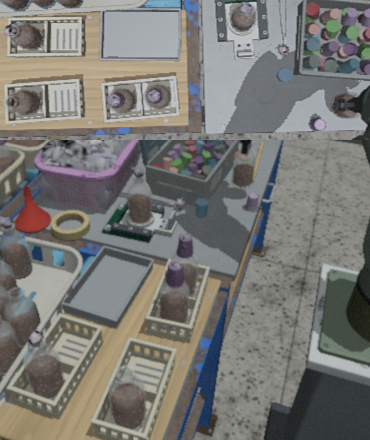

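The capped bottle stands upright in its bay (top view about (158,97) in the crop), and the open one is held. Next: place the open bottle, then pick the stoppered one.

```bash
python3 - <<'E'
from h import *
place(449.9,328.2,148,360)
release(340)
ctrl.movel([600,60,340],max_speed=300)
pick(648.5,-142,149,340)
cv2.imwrite('pics/c.png',np.vstack([viewer.grab_frame('top')[120:290,80:450],viewer.grab_frame('side')[100:400,110:480]])[:,:,::-1])
E
```

```text
placed hit=True 23.3 [450.  327.5 149.8] gap 30.2 F [-0.1 -2.8  6.9] pad 40.1
open 23.9 [449.6 327.9 149.5] gap 85.5 F [0.4 0.4 0.7] pad 0.0
down hit=False 29.0 [ 648.7 -142.1  149.5] gap 85.3 F [ 0.2 -0.3  0.6] pad 0.0
grip 29.6 [ 648.6 -142.1  149.2] gap 30.4 F [-0.3 -0.7  2.8] pad 39.5
lift 30.3 [ 648.3 -141.9  183.8] gap 30.4 F [-0.4 -0.2 -4.9] pad 39.8
```

View pics/c.png

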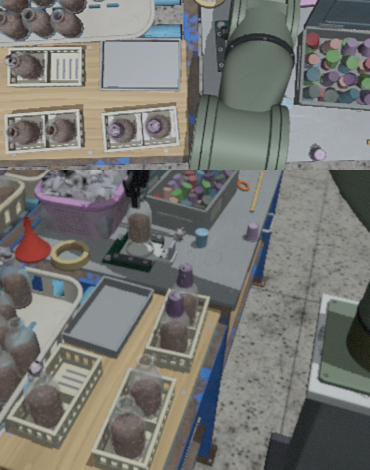

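The open bottle stands in its bay and the stoppered bottle is lifted clear of the ring. Next: place it and look at the bare shoe.

```bash
python3 - <<'E'
from h import *
place(612.9,324.7,148,350)
release(330)
f=7;b=(288,132,355,214)
i=viewer.grab_frame('top'); s=viewer.grab_frame('side')
a=cv2.resize(i[b[1]:b[3],b[0]:b[2]],None,fx=f,fy=f,interpolation=cv2.INTER_CUBIC)
j=cv2.resize(s[210:400,110:335],None,fx=1.4,fy=1.4)
o=np.zeros((574,469+j.shape[1],3),np.uint8);o[:,:469]=a;o[:j.shape[0],469:]=j
cv2.imwrite('pics/d.png',o[:,:,::-1])
E
```

```text
placed hit=True 35.3 [612.9 324.5 149.2] gap 30.1 F [-0.1 -1.3  8.4] pad 40.9
open 35.9 [612.4 324.4 148.4] gap 85.6 F [-0.6  0.2 -0.2] pad 0.0
```

View pics/d.png

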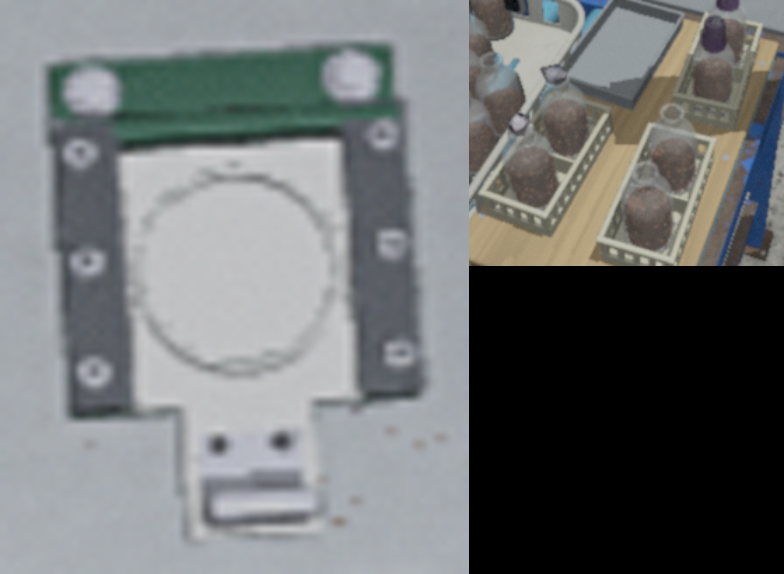

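All three bottles stand upright in their bays, and the shoe is bare with its tab bar centred at about (263,503) in the crop. I'll grip the tab and pull in monitored steps.

```bash
python3 - <<'E'
from h import *
f=lambda x,y,z: plane('top',132+y/7-.5,288+x/7-.5,z)
print('ring',f(238,274,30).round(1),'tab',f(263,503,60).round(1))
Y=91.94; T=[180,0,Y]; x,y=557.3,-146
ctrl.reach([x,y,250],T); ctrl.movel([x,y,110],max_speed=200); hit=ctrl.movel([x,y,49],max_speed=60,guard=6); st(f'down {hit}')
if not hit:
    gripper_close(40); st('grip')
E
```

```text
ring [ 645.5 -142.    30. ] tab [ 555.2 -145.5   60. ]
down False 41.2 [ 557.5 -146.    49.3] gap 85.2 F [ 0.4 -0.2 -0.4] pad 0.0
grip 41.9 [ 557.3 -146.    49.1] gap 9.4 F [ 0.2 -0.2  1.7] pad 43.4
```

```bash
python3 - <<'E'
from h import *
gripper_close(90); st('grip')
a=np.radians(1.94); u=-np.array([np.cos(a),np.sin(a),0]); n=np.array([-np.sin(a),np.cos(a),0]); p0=np.array(telemetry.read_position()); off=0
for s in (4,10,20,30,40,50,60,70,80,90,100,110,118):
    ctrl.movel(p0+u*s+n*off,max_speed=40,guard=25)
    F=np.array(telemetry.read_force()); lat=F@n; st(f'{s} lat {lat:.1f} off {off:.2f}')
    if np.linalg.norm(F)>22: print('STOP',telemetry.read_torque()); break
    if abs(lat)>3: off+=np.sign(lat)*0.3
E
```

```text
grip 42.1 [ 557.3 -146.    49.1] gap 8.9 F [-2.3  0.2  5.7] pad 89.1
4 lat 0.6 off 0.00 42.3 [ 552.9 -146.1   49.2] gap 8.8 F [-4.2  0.5  7.1] pad 89.2
10 lat 0.9 off 0.00 42.6 [ 546.8 -146.4   49.2] gap 8.3 F [-3.8  0.7  5.2] pad 89.1
20 lat 0.3 off 0.00 43.0 [ 536.9 -146.8   49.2] gap 8.6 F [-2.2  0.2  3.7] pad 88.8
30 lat 0.7 off 0.00 43.4 [ 527.  -147.1   49.1] gap 8.7 F [-1.8  0.7  1.2] pad 88.7
40 lat 0.6 off 0.00 43.8 [ 517.1 -147.4   49.1] gap 8.6 F [-0.8  0.5  1.3] pad 88.6
50 lat 0.4 off 0.00 44.2 [ 507.1 -147.7   49.2] gap 8.7 F [-0.2  0.4  0.4] pad 88.5
60 lat 1.0 off 0.00 44.6 [ 497.1 -148.1   49.2] gap 8.6 F [-1.1  1.  -0.1] pad 88.4
70 lat -0.3 off 0.00 45.0 [ 487.2 -148.4   49.2] gap 8.9 F [-0.3 -0.4 -0.2] pad 88.4
80 lat -0.0 off 0.00 45.4 [ 477.2 -148.7   49.2] gap 8.9 F [ 0.2 -0.  -0.5] pad 88.4
90 lat 0.8 off 0.00 45.8 [ 467.2 -149.    49.2] gap 8.7 F [-0.1  0.8 -0.2] pad 88.3
100 lat 0.7 off 0.00 46.2 [ 457.2 -149.4   49.1] gap 8.5 F [ 0.1  0.7 -1.2] pad 88.3
110 lat -0.0 off 0.00 46.6 [ 447.3 -149.7   49.1] gap 8.4 F [ 0.5 -0.  -1. ] pad 88.2
118 lat 0.2 off 0.00 47.0 [ 439.3 -150.    49.1] gap 8.3 F [-0.2  0.2 -2. ] pad 88.2
```

```bash
python3 - <<'E'
from h import *
p=telemetry.read_position()
ctrl.movel([p[0],p[1],290],max_speed=150); st('up')
ctrl.movel([500,-20,290],rotation=[180,0,135],max_speed=150)
ctrl.movel([611,73,290],rotation=[180,0,177.3],max_speed=120); st('over')
ctrl.movel([611,73,120],max_speed=150); ctrl.sleep(.3); st('low')
cv2.imwrite('pics/e.png',np.vstack([viewer.grab_frame('top')[120:290,80:360],viewer.grab_frame('side')[140:350,110:390]])[:,:,::-1].repeat(2,0).repeat(2,1)[:,:,:][:780])
i=cv2.imread('pics/e.png'); cv2.imwrite('pics/e.png',cv2.resize(i,None,fx=.78,fy=.78,interpolation=cv2.INTER_AREA))
E
```

```text
up 48.7 [ 439.1 -149.9  289.6] gap 8.7 F [-0.2  0.  -1.4] pad 88.2
over 51.2 [610.9  72.6 290.1] gap 8.9 F [-0.6  0.8 -1.9] pad 88.2
low 52.8 [611.1  73.  120.3] gap 8.5 F [-0.1 -0.6 -1.3] pad 88.2
```

View pics/e.png

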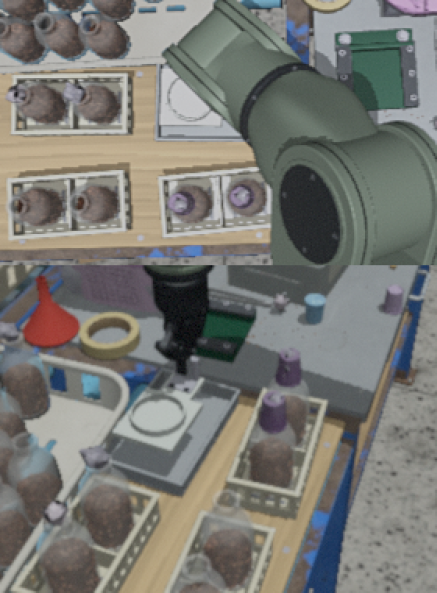

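The shoe is level above the tray and within it by the numbers: y 65–215 inside the tray's 26–226.

```bash
python3 - <<'E'
from h import *
ctrl.movel([611,73,70],max_speed=80); ctrl.sleep(.3)
hit=ctrl.movel([611,73,50],max_speed=15,guard=3); st(f'touch {hit}')
E
```

```text
touch True 54.8 [611.   73.   58.2] gap 8.4 F [-2.1 -0.4 10. ] pad 89.7
```

```bash
python3 - <<'E'
from h import *
gripper_close(20); open_jaws(); st('open')
ctrl.movel([611,73,130],max_speed=60); ctrl.movel([600,60,300],max_speed=200)
ctrl.reach([430,-250,320],[180,0,90]); ctrl.sleep(.5); st('away')
t=viewer.grab_frame('top')[150:290,80:360]; s=viewer.grab_frame('side')[140:400,110:390]
cv2.imwrite('pics/g.png',cv2.resize(np.vstack([t,s]),None,fx=1.49,fy=1.49,interpolation=cv2.INTER_CUBIC)[:,:,::-1])
E
```

```text
open 55.7 [610.7  72.8  57.7] gap 85.4 F [-0.5  0.  -1.3] pad 0.0
away 59.9 [ 430.  -249.9  320. ] gap 85.7 F [ 0.1 -0.4 -1.1] pad 0.0
```

View pics/g.png

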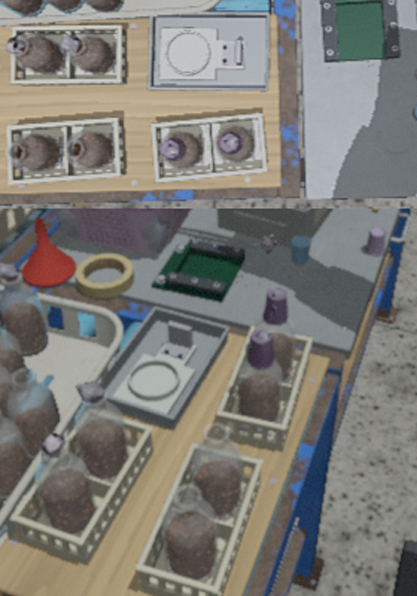

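The picture shows the shoe lying flat inside the tray, all three bottles upright in their bays, and the gripper clear of everything.

```bash
python3 -c "
from h import *
print(ctrl.finish_job())"
```

```text
the job is handed in; nothing more can be done
None
```

The job is handed in at about 60 s on the robot clock: all three bottles stand upright in their matching carriers, and the empty shoe lies flat in the wash tray with the gripper open and clear of everything.

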